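# Unlock the frame stub, flip its kickstand down and hold it upright

### The arm

A 6-joint arm with a two-finger parallel gripper is mounted at the origin on a cart in front of the work surface, level with it; the furniture and walls round the work are solid. World frame = base frame: x ahead of the robot, y to its left, z up, the work surface at z = 0. Lengths are in mm, angles in rad, forces in N, time in s.
With the tool pointing down it reaches from about 350 to 975 mm from the base axis. Payload 7.1 kg.
Tool frame: the origin (TCP) lies midway between the tips of the shut fingers; the grasp point (between the pads) lies 19 mm behind it; z points along the fingers, y is the direction in which the jaws open and shut (so a half turn about z gives the same grasp; the last joint's range is limited). The gripper opens to 88 mm and grips with 3 to 60 N. Pads are 20 mm wide; open, the fingers measure 115 mm over their backs; the gripper's body (75 mm by 178 mm) begins 61 mm behind the grasp point.
Start: joints at [1.273, 0.423, 1.63, -0, 1.089, -0.019], TCP at [171.97, 600.859, 199.775] pointing down, gripper open.
Joint ranges: [-3, 3], [-0.9, 2.11], [0.09, 2.58], [-1.31, 4.45], [0.11, 2.69], [-2.54, 2.54]. Speed limits (rad/s): [2.39, 2.39, 3.01, 3.14, 3.14, 3.14].

### API

Orientations are given as a rotation vector (axis times angle).
In Python, from bench import ctrl, viewer gives the robot as it stands.
- The arm moves only by the shell command python3 -m crank 'ROWS' [FORCE]. ROWS is a JSON object of lists of equal length, an entry for each row: "claw": the gripper's target within -1 to 1 (fully open at 1, half-way at 0, shut at -1); "offset": the shift along the world's x, y, z in cm, a list of three; "turn": the turn about the world's z in degrees. A call has exactly 10 rows; each row shifts and turns the commanded pose from where the row before left it; what a row does not reach is not made up. A row lasts 1/12 s, in which the tool goes at most 41.7 mm and 7.16 degrees, less where a joint would pass 70% of its speed; a pose out of reach is approached as far as the arm can. A call is refused whole if a number of a shift passes 4.17 or a number of a turn 7.16, either way. A call with a gripper value outside its range is refused whole. The fingers move at their own pace and stop on an object; FORCE is the grip in N (left out, the last holds). Time passes only in rows, so rows that do not move let the fingers close, or fill a call up. It gives the time, the measured TCP pose, the force and the opening at its end, in the units of the state.
- ctrl.sense(): the state, without advancing time (a new reading comes with each control period).
- viewer.capture(name): name is "side" or "top"; returns the picture (480x640x3 uint8, red, green, blue); there is no depth.
- viewer.camera_params(name): a dict with "K" (3x3 intrinsics, pixels), "xyz" and "attitude" of the camera in the world. Camera axes: x right, y down, z forward; pixel columns grow to the right and rows downward; lengths in mm; the calibration is good to about 2 mm. A picture is of the moment at which its call begins. camera_params takes no time and is no camera call.
- ctrl.hand_in(): hands the job in, once; it reports no verdict.
The state is a dict: "t": time; "joint_pos": joint angles; "qvel": joint speeds; "effort": joint torques, N m; "ee_pos": TCP position; "eef_rot": TCP orientation; "contact_force": force on the tool from outside, world axes, zero at the start; "torque": the same for the moment, N m; "gripper_width": finger opening in mm.
Only numpy, scipy, OpenCV 4.12 (cv2) and the standard library are available. Lean on these libraries where they do the work, as an engineer would, in place of code of your own. Each camera call takes 0.05 s, during which the arm holds its last target.

### The job

First pull the red transport lock straight up off its rail against the sprung catch and leave it in the grey tray. Then flip the kickstand down past its over-centre point so that it snaps fully down, and after that swing the leaning blue frame upright by its black grip bar. Finish while still holding the bar, with the frame upright: let go, it would tip back; leave the other things on the bench where they are.

Things in the scene. Friction and masses are not known exactly. Their poses are not given: they have to be found in the camera images.
- stand: Fixed grey bench stand: plate 370 x 180 x 12 mm that carries the frame stub, the kickstand and the lock's rail. Origin on the bench surface; the plate spans x -150 to +220 mm, y -90 to +90 mm in its own axes. Its x axis is the lean axis of the frame (along the frame), its +y side is the kickstand's side, its -y side is the side to which the frame leans. A thin prop 110 mm tall stands at x 55, y -75 mm.
- lean_axis (a point): Point on the frame's lean axis, 30 mm above the bench, straight below the middle of the grip bar when the frame is upright. Its x axis (as the stand's) is the lean axis.
- frame (a joint): Lean of the blue frame stub about the stand's x axis, rad: 0 upright, 0.30 leaning on its prop toward the stand's -y side (as found), at least -0.12 the other way. A spring and its own weight (about 0.9 kg with all it carries) tip it back to 0.30 whenever it is let go; 2 to 4 N sideways at the grip bar hold it upright. While the lock is on, a steel lug stops it at about 0.12 to 0.18.
- grip_bar: Black rubber grip bar on top of the frame, parallel to the stand's x axis: diameter 25 mm (29 mm at the end collars), 124 mm long. Origin at its middle, 170 mm from the lean axis, 200 mm above the bench when upright. Free all round from above; can be pinched across from above (fingers closing along the stand's y) and it is a sleeve that turns stiffly on the frame's tube, so a level hold does not hinder the swing.
- kick_pivot (a point): Pivot of the kickstand, on the side of the hub (145 mm above the bench when upright, about 140 mm when leaning). The pivot axis is the frame's y axis.
- kick_peg (a point): Middle of the red-sleeved peg (13 mm thick, red over 24 mm) that sticks out sideways (frame's +y) from the aluminium leg and serves to flip it. The peg lies 75 mm from the pivot axis; its middle is 30 mm outside the leg. The leg is 120 mm long, 12 mm thick, with a rubber foot.
- kickstand (a joint): Turn of the kickstand, rad: 0 up (leg along the frame's -x, 15 degrees above level), 0.26 level, 1.83 fully down (square to the frame's x axis). It swings in the frame's own x-z plane, which leans with the frame. A spring drives it back up below 0.7 and on down beyond 0.87 (dead centre between). About 3 N on the peg; pushed from above with closed fingers past 0.9, it snaps down by itself.
- lock: Red plastic transport lock, 70 mm tall, 0.13 kg: body 42 (x) x 40 (y) x 36 mm, on it a grip 26 (x) x 40 (y) x 34 mm. Origin at the centre of its underside, z up; x and y as the stand's. It sits over an upright steel blade 19 (x) x 12 (y) mm and 33 mm tall on a pedestal 28 mm above the bench, held by a sprung ball: pulling straight up by hand needs about 8 to 14 N over the first 10 mm, and it is clear of the blade after 35 mm.
- lock_grip (a point): Centre of the lock's grip, 53 mm above its underside; pinch it from above across its 26 mm width (fingers closing along the lock's x).
- tray: Fixed shallow grey tray on the bench, 170 (x) x 130 (y) x 22 mm, walls 4 mm, empty. Origin at the centre of its underside on the bench; its floor is 4 mm higher.

How it is judged (in metres and radians):
On the way, in this order (a step that is already met when the one before it is completed fails the run):
1. the lock is off its rail and lies in the tray, let go, the kickstand still up (x of lock in the frame of tray between -0.085 and 0.085 m and y of lock in the frame of tray between -0.065 and 0.065 m and height (world z) of lock below 0.045 m and linear speed of lock below 0.05 m/s and contact force between lock and the fingers below 0.1 N and value of joint kickstand below 0.87 rad), for 0.2 s.
2. the kickstand has snapped fully down while the frame still leans (value of joint kickstand above 1.72 rad and value of joint frame above 0.15 rad), for 0.2 s.
3. the frame is upright (value of joint frame between -0.08 and 0.08 rad), for 0.3 s.
At the end, for the whole second after the job is handed in: The fingers hold the frame by its grip bar (contact over 0.8 N) within 0.08 rad of upright, the kickstand is fully down (beyond 1.72 rad), and the lock rests in the tray (all of step 3 and contact force between grip_bar and the fingers above 0.8 N and value of joint kickstand above 1.72 rad and x of lock in the frame of tray between -0.085 and 0.085 m and y of lock in the frame of tray between -0.065 and 0.065 m and height (world z) of lock below 0.045 m and linear speed of lock below 0.05 m/s); the arm keeps its last pose, push and grip.
It fails at once if another thing on the bench is pushed more than 40 mm (distance of any of level, carton, spanner_17, tape_roll_1 from where it was at the start of the episode above 0.04 m).
It also fails if it takes over 62 s, if anything falls off the work surface, if the arm or the gripper's body presses on something with over 40 N, if the wrist force passes 120 N, or if a joint passes its speed limit or range.

## Working session

There is one attempt and no reset: what is moved stays moved. The work goes in short steps, Python scripts to look and compute and a shell command to move; the robot and the scene stay as the last step left them, time stands still between calls to the robot, and variables do not carry over. Pictures are saved under pics/ and viewed, and the job is handed in when it is done.

```bash
mkdir -p pics; ls
python3 - <<'E'
from bench import ctrl, viewer
import cv2
for n in("side","top"):
    im=viewer.capture(n); cv2.imwrite(f"pics/{n}0.png",im[:,:,::-1]); print(viewer.camera_params(n))
print(ctrl.sense())
E
```

```text
pics
{'K': array([[583.87404568,   0.        , 317.97792772],
       [  0.        , 583.87404568, 239.15467251],
       [  0.        ,   0.        ,   1.        ]]), 'xyz': array([  82.75025931, -732.86184364,  493.11257346]), 'attitude': array([-1.88967633,  0.45674954, -0.30704295])}
{'K': array([[471.31789215,   0.        , 328.10961218],
       [  0.        , 471.31789215, 244.69989041],
       [  0.        ,   0.        ,   1.        ]]), 'xyz': array([ 138.52198467,  178.23695002, 1043.82181451]), 'attitude': array([-1.61422966,  2.35768978, -0.48962369])}
{'t': 0.1, 'joint_pos': array([ 1.27299084e+00,  4.23743402e-01,  1.63057966e+00, -2.86002539e-05,
        1.08859964e+00, -1.89690802e-02]), 'qvel': array([-0.00022867, -0.00076812, -0.00127856,  0.00164357, -0.00104595,
        0.001751  ]), 'effort': array([-3.54581925e-04, -5.45612669e+01, -2.74324000e+01,  6.44717272e-02,
        1.88576861e-02, -7.48163711e-05]), 'ee_pos': array([171.83698909, 600.37817559, 199.10590095]), 'eef_rot': array([-4.36531237e-01, -3.11092907e+00,  2.06923475e-03]), 'contact_force': array([-0.34306876,  0.27881096,  0.46352559]), 'torque': array([ 0.01671023, -0.01272165, -0.03788937]), 'gripper_width': 87.72287565477004}
```

View pics/side0.png

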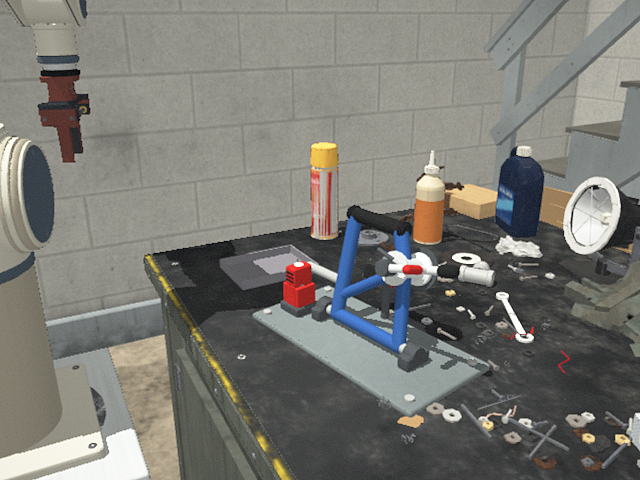

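View pics/top0.png

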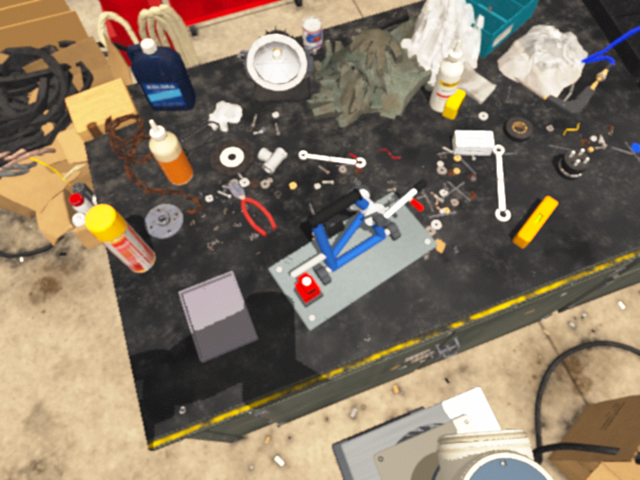

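```bash
cat > h.py <<'E'
import numpy as np, cv2, time
from scipy.spatial.transform import Rotation as R
from scipy.optimize import least_squares
from bench import ctrl, viewer
def P(n):
    c=viewer.camera_params(n); return c['K'],R.from_rotvec(c['attitude']).as_matrix(),np.array(c['xyz'])
def proj(n,X):
    K,r,t=P(n); x=(np.atleast_2d(X)-t)@r@K.T; return x[:,:2]/x[:,2:]
def ray(n,px):
    K,r,t=P(n); d=r@np.linalg.solve(K,[px[0],px[1],1]); return t,d/np.linalg.norm(d)
def atz(n,px,z):
    t,d=ray(n,px); return t+d*(z-t[2])/d[2]
def tri(a,b):  # side px, top px
    t1,d1=ray('side',a); t2,d2=ray('top',b)
    s=np.linalg.lstsq(np.c_[d1,-d2],t2-t1,rcond=None)[0]
    p,q=t1+d1*s[0],t2+d2*s[1]; return (p+q)/2,np.linalg.norm(p-q)
def crop(im,x0,y0,x1,y1,name,pts=None):
    s=min(800/(x1-x0),600/(y1-y0)); c=cv2.resize(im[y0:y1,x0:x1,::-1],None,fx=s,fy=s,interpolation=cv2.INTER_CUBIC)
    for k in range((x0//10+1)*10,x1,10):
        cv2.line(c,(int((k-x0)*s),0),(int((k-x0)*s),6 if k%50 else 16),(0,255,255),1)
        if k%20==0: cv2.putText(c,str(k),(int((k-x0)*s)-10,28),0,.4,(0,255,255),1)
    for k in range((y0//10+1)*10,y1,10):
        cv2.line(c,(0,int((k-y0)*s)),(6,int((k-y0)*s)),(0,255,255),1)
        if k%20==0: cv2.putText(c,str(k),(8,int((k-y0)*s)+4),0,.4,(0,255,255),1)
    if pts is not None:
        for p in pts: cv2.circle(c,(int((p[0]-x0+.5)*s),int((p[1]-y0+.5)*s)),3,(0,255,0),1)
    cv2.imwrite('pics/'+name,c)
E
python3 - <<'E'
from h import *
s=cv2.imread('pics/side0.png')[:,:,::-1]; t=cv2.imread('pics/top0.png')[:,:,::-1]
crop(s,240,190,500,420,'s1.png'); crop(t,260,175,460,335,'t1.png'); crop(t,160,250,280,370,'t2.png')
print(atz('top',(218,315),4),ctrl.sense()['t'])
E
```

```text
[499.57717727 317.95969731   4.        ] 0.1
```

View pics/s1.png

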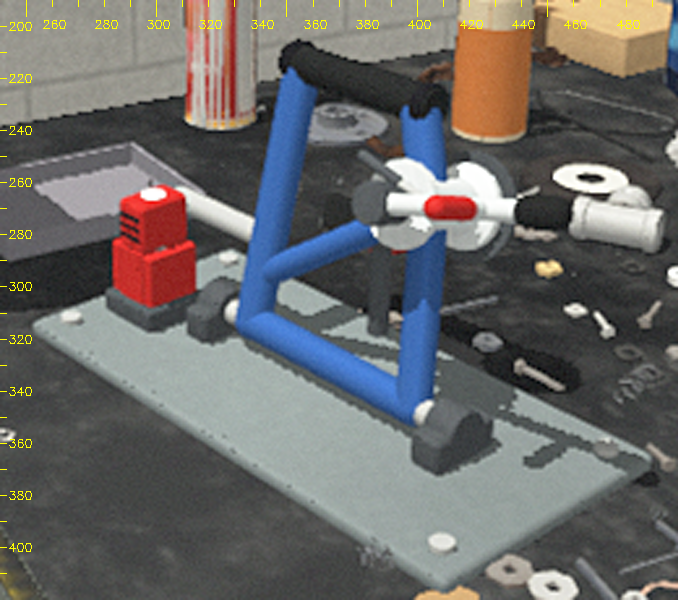

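View pics/t1.png

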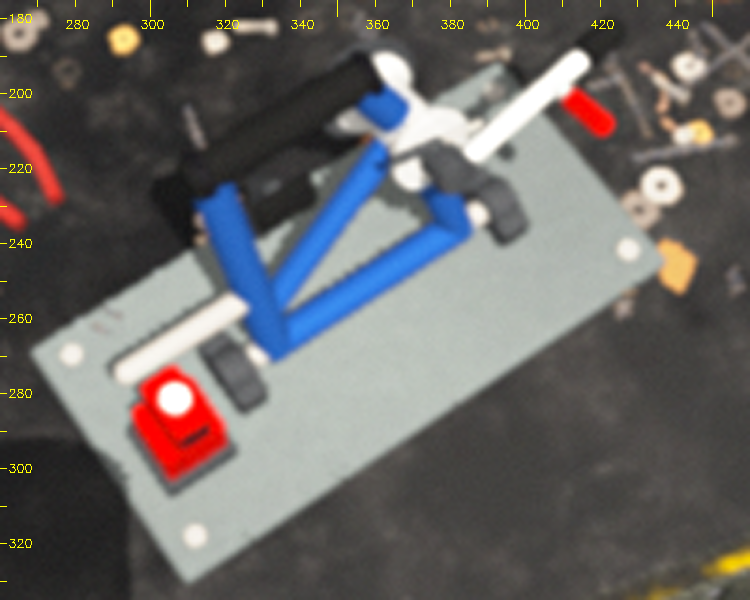

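View pics/t2.png

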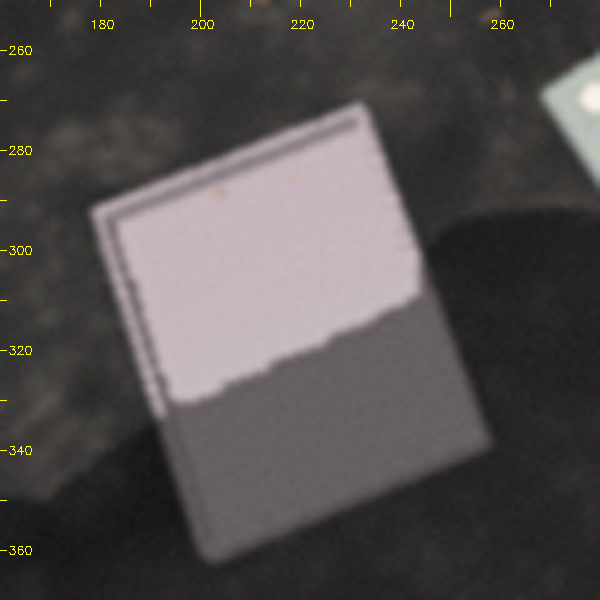

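Run:
```python
from h import *
T=[(268.5,269),(311,331),(437,244.5),(393,192)]
for p in T: print(atz('top',p,12).round(1))
for p in [(253.5,317),(411,414),(490,369)]: print('s',atz('side',p,12).round(1))
print('tray',[atz('top',p,22).round(1) for p in [(178.5,292),(233,270.5),(258,338.5),(202.5,362.5)]])
```

```text
[560.8 176.3  12. ]
[386.8 134.2  12. ]
[ 473.9 -218.7   12. ]
[ 643.9 -180.4   12. ]
s [386.4 117.3  12. ]
s [ 472.8 -225.2   12. ]
s [ 636.1 -192.8   12. ]
tray [array([578., 385.,  22.]), array([583.1, 254.3,  22. ]), array([410.7, 248.3,  22. ]), array([404.5, 374.8,  22. ])]
```

Run:
```python
from h import *
S=lambda x,y:(240+x/2.607,190+y/2.607); T=lambda x,y:(260+x/3.75,175+y/3.75)
for n,a,b in [('disc',(152,194),(175,398)),('bar+x end',(293,57),(190,195)),('bar-x end',(428,98),(365,72)),('peg',(450,208),(588,112)),
 ('c++',(33,325),(188,583)),('c-+',(445,588),(665,250)),('c--',(660,465),(503,65)),('screw++',(70,317),(195,535)),('screw-+',(442,542),(628,249)),('screw+-',(228,257),(71,354))]:
    p,e=tri(S(*a),T(*b)); print(n,p.round(1),round(e,1))
obs=[]
for (x,y),s,t in [((220,90),(33,325),(188,583)),((-150,90),(445,588),(665,250)),((-150,-90),(660,465),(503,65)),((220,-90),None,(30,350))]:
    if s:obs.append(('side',(x,y,12),S(*s)))
    obs.append(('top',(x,y,12),T(*t)))
def w(q,X):
    c,s=np.cos(q[2]),np.sin(q[2]); return np.array([q[0]+c*X[0]-s*X[1],q[1]+s*X[0]+c*X[1],X[2]])
f=lambda q:np.concatenate([proj(n,w(q,X))[0]-p for n,X,p in obs])
r=least_squares(f,[510,-20,1.8]); print(r.x,np.degrees(r.x[2]),r.fun.reshape(-1,2).round(1))
```

```text
disc [470.  109.4  97.1] 0.4
bar+x end [547.3  67.6 190.4] 8.3
bar-x end [576.3 -46.1 195.4] 0.2
peg [ 515.2 -155.   180.4] 0.3
c++ [390.7 135.2   6.7] 1.5
c-+ [ 478.1 -222.8    7.9] 7.1
c-- [ 647.2 -186.     4.9] 3.4
screw++ [413.5 121.9  13.9] 0.7
screw-+ [ 488.3 -199.8   15.4] 0.1
screw+- [550.  153.8  14.4] 0.0
[526.02278038 -60.39256088   1.79609005] 102.90837937183123 [[-1.1 -2. ]
 [ 0.6 -0.5]
 [ 0.4 -0.7]
 [ 3.1  2.5]
 [-0.3 -3.4]
 [ 0.5 -2.2]
 [ 0.9 -1.1]]
```

```bash
cat >> h.py <<'E'
O=np.array([527.1,-57.1,0]); YAW=np.radians(103.1)
Rs=R.from_euler('z',YAW).as_matrix()
def s2w(p): return np.asarray(p,float)@Rs.T+O
def w2s(p): return (np.asarray(p,float)-O)@Rs
def f2w(p,lean=.3,ax=60):
    p=np.atleast_2d(p).astype(float); c,s=np.cos(lean),np.sin(lean)
    return s2w(np.c_[p[:,0],p[:,1]*c-p[:,2]*s,30+p[:,1]*s+p[:,2]*c])
def box(cx,cy,z0,z1,dx,dy): return [(cx+a*dx/2,cy+b*dy/2,z) for z in(z0,z1) for a in(-1,1) for b in(-1,1)]
E
python3 - <<'E'
from h import *
S=lambda x,y:(240+x/2.607,190+y/2.607); T=lambda x,y:(260+x/3.75,175+y/3.75)
for n,a,b in [('rod end',(180,190),(122,370)),('disc',(152,194),(175,398)),('bar+',(293,57),(190,195)),('bar-',(428,98),(365,72)),('peg',(450,208),(588,112))]:
    p,e=tri(S(*a),T(*b)); print(n,w2s(p).round(1),round(e,1))
cx,cy=175,18
pts=np.vstack([s2w(box(cx,cy,28,64,42,40)+box(cx,cy,64,98,26,40)+[(cx,cy,98)]),
 f2w([(-2,0,170),(122,0,170),(60,0,170)]), f2w([(-92.7,65,134.4),(-92.7,89,134.4)]),s2w([(220,90,12),(-150,90,12),(-150,-90,12),(220,-90,12)])])
s=cv2.imread('pics/side0.png')[:,:,::-1]; t=cv2.imread('pics/top0.png')[:,:,::-1]
crop(s,240,190,500,420,'s3.png',proj('side',pts)); crop(t,260,175,460,335,'t3.png',proj('top',pts))
E
```

```text
rod end [189.3 -17.5  85.6] 0.5
disc [175.1  17.8  97.1] 0.4
bar+ [116.9 -47.9 190.4] 8.3
bar- [ -0.4 -50.4 195.4] 0.2
peg [-92.7  33.8 180.4] 0.3
```

View pics/s3.png

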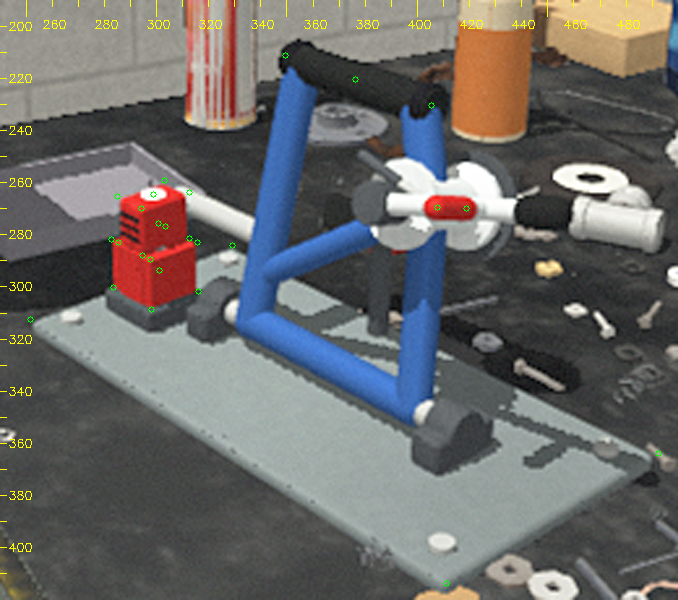

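View pics/t3.png

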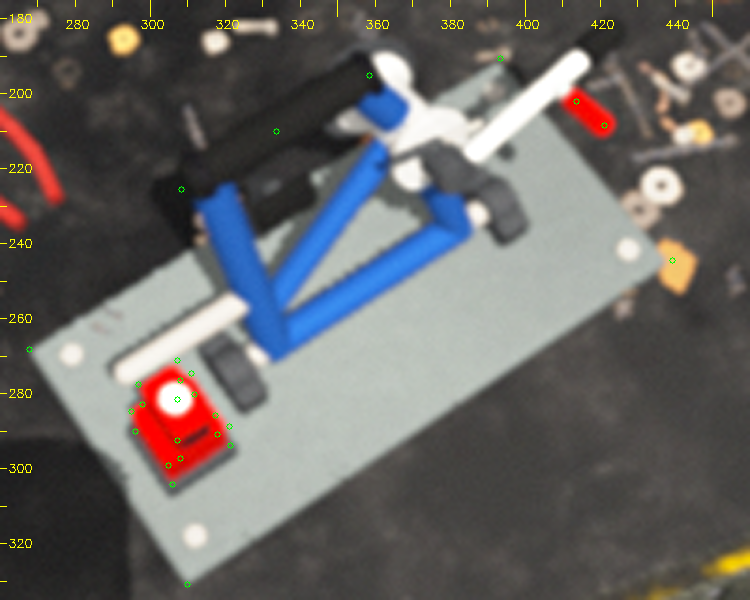

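```bash
python3 -m crank '{"claw":[1,1,1,1,1,1,1,1,1,1],"offset":[[2,-3.3,0],[2,-3.3,0],[2,-3.3,0],[2,-3.3,0],[2,-3.3,0],[2,-3.3,0],[2,-3.3,0],[2,-3.3,0],[2,-3.3,0],[2,-3.3,0]],"turn":[2.9,2.9,2.9,2.9,2.9,2.9,2.9,2.9,2.9,2.9]}'
```

```text
t: 0.93
ee_pos: [372.4, 269.1, 199.7]
eef_rot: [0.361, -3.121, 0.0]
contact_force: [0.5, 0.6, -0.0]
gripper_width: 88.0
```

```bash
python3 -m crank '{"claw":[1,1,1,1,1,0.6,0.4,0.4,0.4,0.4],"offset":[[1.9,-3.2,-0.6],[1.9,-3.2,-1],[1.9,-3.2,-1.8],[1.9,-3.2,-1.8],[1.85,-3.25,-1.8],[0,0,0],[0,0,0],[0,0,0],[0,0,0],[0,0,0]],"turn":[0,0,0,0,0,0,0,0,0,0]}'
python3 - <<'E'
from h import *
s=viewer.capture('side');t=viewer.capture('top')
crop(s,220,130,420,330,'s4.png');crop(t,230,175,430,335,'t4.png')
print(ctrl.sense()['ee_pos'],w2s(ctrl.sense()['ee_pos']))
E
```

```text
t: 1.77
ee_pos: [466.3, 111.5, 130.4]
eef_rot: [-0.359, 3.12, 0.0]
contact_force: [-0.1, 0.2, -0.5]
gripper_width: 62.0
[466.32935697 111.45656232 130.3581552 ] [177.94378652  20.9855806  130.3581552 ]
```

View pics/s4.png

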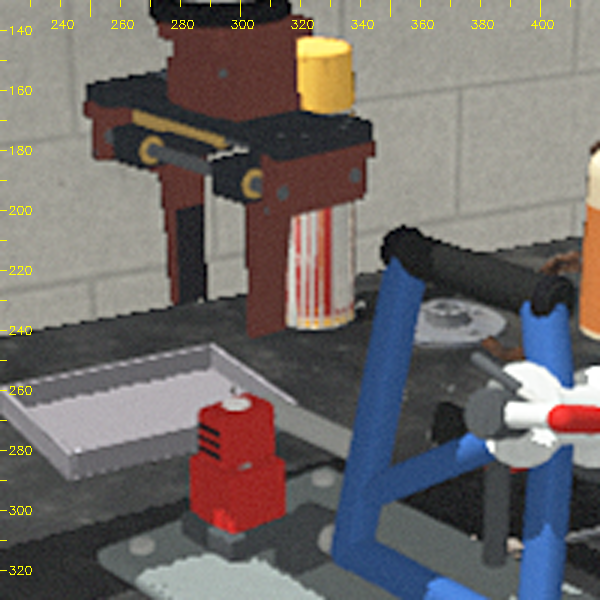

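View pics/t4.png

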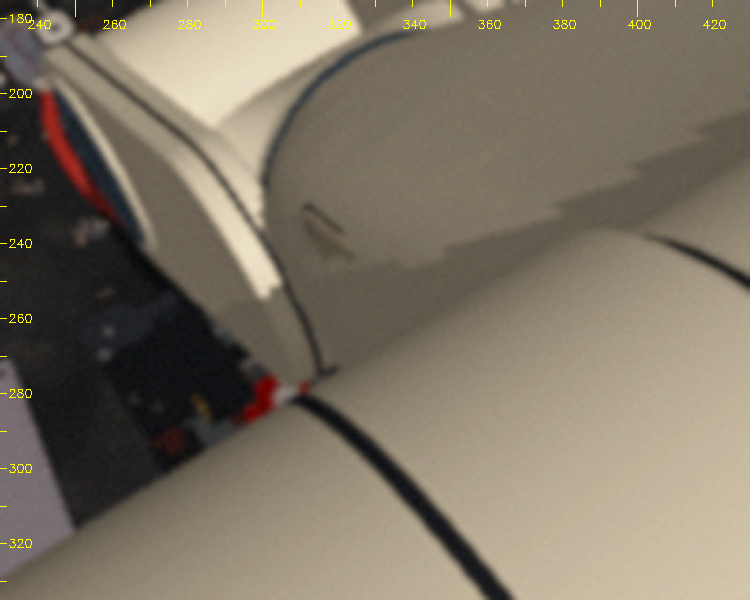

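```bash
python3 -m crank '{"claw":[0.4,0.4,0.4,0.4,0.4,0.4,0,-0.5,-1,-1],"offset":[[0.07,-0.29,-1],[0,0,-1.2],[0,0,-1.2],[0,0,-1.2],[0,0,-0.8],[0,0,-0.7],[0,0,0],[0,0,0],[0,0,0],[0,0,0]],"turn":[0,0,0,0,0,0,0,0,0,0]}' 40
python3 - <<'E'
from h import *
s=viewer.capture('side')
crop(s,220,130,420,330,'s5.png')
q=ctrl.sense();print(w2s(q['ee_pos']),q['contact_force'],q['torque'],q['gripper_width'])
E
```

```text
t: 2.7
ee_pos: [467.6, 107.6, 69.3]
eef_rot: [-0.356, 3.12, 0.0]
contact_force: [-0.1, 0.7, -0.7]
gripper_width: 38.5
[173.83432914  20.57499054  69.3050026 ] [0.92876877 0.71190573 0.40013048] [ 0.04944102  0.02439639 -0.00915306] 34.1803718848773
```

View pics/s5.png

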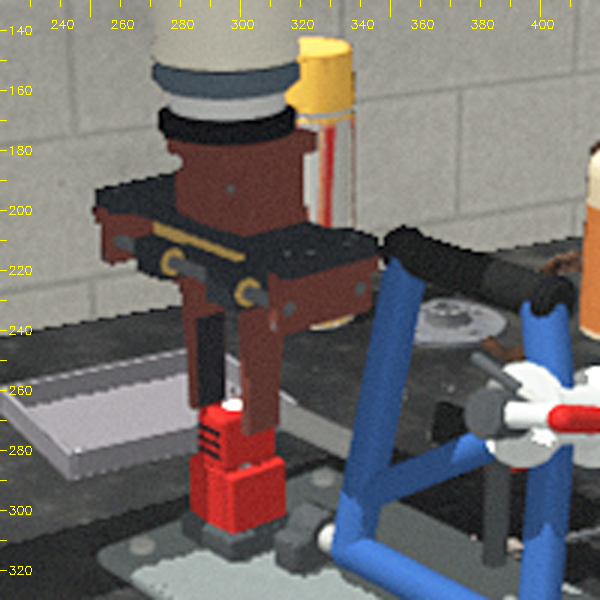

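```bash
python3 -m crank '{"claw":[-1,-1,-1,-1,-1,-1,-1,-1,-1,-1],"offset":[[0,0,0],[0,0,0],[0,0,0],[0,0,0.3],[0,0,0.3],[0,0,0.3],[0,0,0.3],[0,0,0.3],[0,0,0.3],[0,0,0.3]],"turn":[0,0,0,0,0,0,0,0,0,0]}' 45
python3 - <<'E'
from h import *
s=viewer.capture('side')
crop(s,220,130,420,330,'s6.png')
q=ctrl.sense();print(w2s(q['ee_pos']),q['contact_force'],q['torque'],q['gripper_width'])
E
```

```text
t: 3.58
ee_pos: [467.3, 107.4, 90.3]
eef_rot: [-0.356, 3.121, -0.0]
contact_force: [0.4, -0.6, -1.7]
gripper_width: 25.2
[173.8112998   20.4144537   90.95952541] [-1.48487216 -1.05680979  1.79654592] [-0.07677136  0.49754231  0.0499737 ] 25.60187054859798
```

View pics/s6.png

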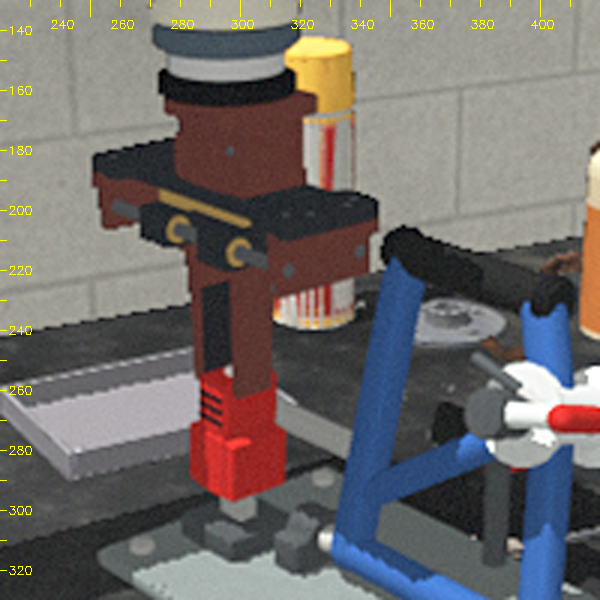

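```bash
python3 -m crank '{"claw":[-1,-1,-1,-1,-1,-1,-1,-1,-1,-1],"offset":[[0,0,0.8],[0,0,1.2],[0,0,1.6],[0,0,1.2],[0.45,2.5,0],[0.45,3.8,0],[0.45,4,0],[0.45,4,0],[0.45,4,0],[0.45,2.5,0]],"turn":[0,0,0,0,0,0,0,0,0,0]}' 45
python3 -m crank '{"claw":[-1,-1,-1,-1,-1,-1,-1,-1,-1,-1],"offset":[[0,0,-1.2],[0,0,-2],[0,0,-2],[0,0,-1.5],[0,0,-1],[0,0,-0.8],[0,0,0],[0,0,0],[0,0,0],[0,0,0]],"turn":[0,0,0,0,0,0,0,0,0,0]}' 45
python3 - <<'E'
from h import *
s=viewer.capture('side')
crop(s,180,130,420,330,'s7.png')
q=ctrl.sense();print(q['ee_pos'],q['contact_force'],q['torque'],q['gripper_width'])
E
```

```text
t: 4.47
ee_pos: [494.8, 319.4, 139.0]
eef_rot: [-0.358, 3.119, 0.003]
contact_force: [0.4, -0.1, -0.3]
gripper_width: 25.3
t: 5.3
ee_pos: [494.9, 315.8, 53.8]
eef_rot: [-0.356, 3.12, 0.001]
contact_force: [0.1, 0.4, -0.9]
gripper_width: 25.8
[494.80365619 315.76149626  53.7150677 ] [-0.00933005  0.42490866 -1.15417934] [ 0.0063605   0.03437789 -0.01203575] 25.621492897995218
```

View pics/s7.png

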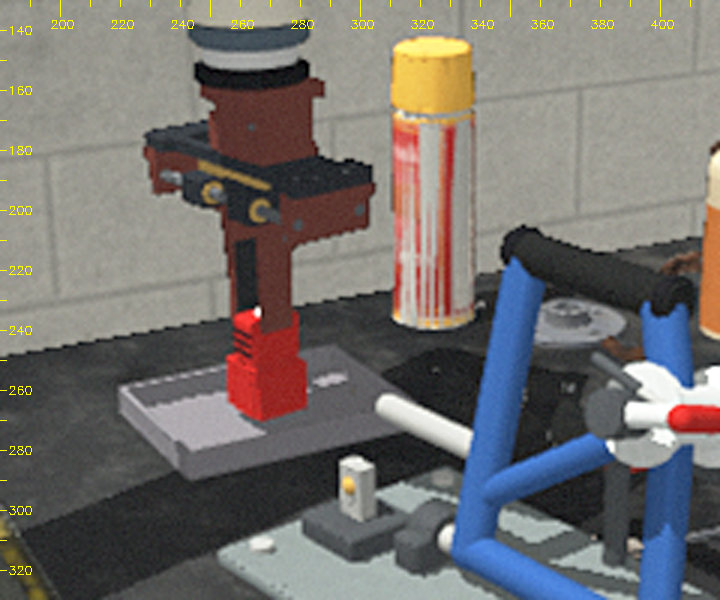

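```bash
python3 -m crank '{"claw":[-1,-1,-1,-1,0,0.3,0.3,0.3,0.3,0.3],"offset":[[0,0,-0.3],[0,0,-0.3],[0,0,-0.2],[0,0,0],[0,0,0],[0,0,0],[0,0,0],[0,0,0.5],[0,0,1.5],[0,0,3]],"turn":[0,0,0,0,0,0,0,0,0,0]}' 45
python3 - <<'E'
from h import *
s=viewer.capture('side')
crop(s,180,130,420,330,'s8.png')
q=ctrl.sense();print(q['ee_pos'],q['contact_force'],q['torque'],q['gripper_width'])
E
```

```text
t: 6.18
ee_pos: [492.0, 314.1, 92.6]
eef_rot: [0.356, -3.116, 0.004]
contact_force: [-0.4, 0.9, 1.0]
gripper_width: 57.0
[495.94840054 316.52274261  99.78196241] [2.21892469 1.29468076 3.55524443] [ 0.08487631 -0.07048604 -0.01389177] 56.6793995658933
```

View pics/s8.png

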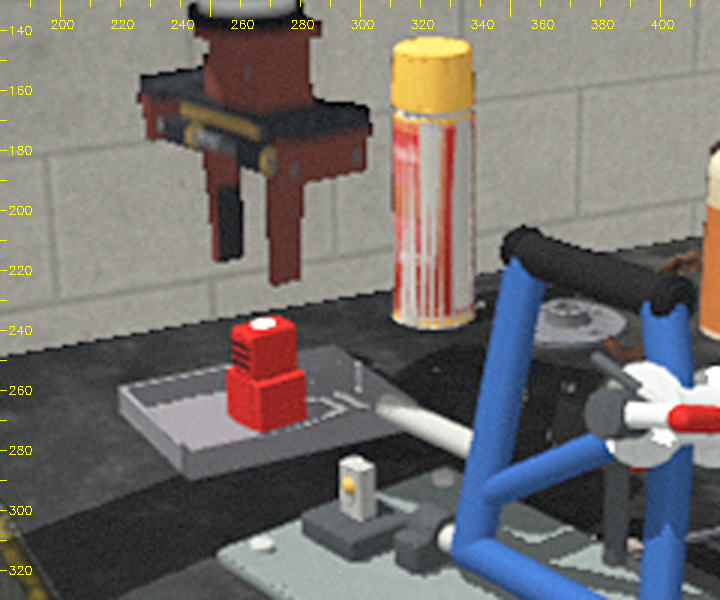

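```bash
python3 -m crank '{"claw":[0,-1,-1,-1,-1,-1,-1,-1,-1,-1],"offset":[[0,0,3.5],[0,0,3.5],[0.1,-2.1,3.5],[0.2,-3.5,2],[0.2,-4,1.5],[0.2,-4,0],[0.2,-4,0],[0.2,-4,0],[0.2,-4,0],[0.2,-4,0]],"turn":[0,0,0,0,0,0,0,0,0,0]}' 30
python3 -m crank '{"claw":[-1,-1,-1,-1,-1,-1,-1,-1,-1,-1],"offset":[[0.1,-4,0],[0.1,-4,0],[0.1,-4,0],[0,-3.5,0],[0,-2,0],[0,0,0],[0,0,0],[0,0,0],[0,0,0],[0,0,0]],"turn":[0,0,0,0,0,0,0,0,0,0]}'
python3 - <<'E'
from h import *
s=viewer.capture('side');t=viewer.capture('top')
crop(s,320,150,520,320,'s9.png');crop(t,260,175,460,335,'t9.png')
q=ctrl.sense();print(q['ee_pos'],w2s(q['ee_pos']),q['contact_force'],q['gripper_width'])
E
```

```text
t: 7.07
ee_pos: [508.9, 18.6, 235.0]
eef_rot: [-0.357, 3.12, -0.0]
contact_force: [1.4, -0.8, 0.3]
gripper_width: 0.4
t: 7.9
ee_pos: [512.2, -153.3, 234.4]
eef_rot: [0.359, -3.121, -0.0]
contact_force: [-0.0, -0.0, 0.1]
gripper_width: 0.6
[ 512.22934657 -153.48749553  234.46574709] [-90.50865115  36.33001094 234.46574709] [ 0.12443738 -0.66222386  0.24559782] 0.48311021281475514
```

View pics/s9.png

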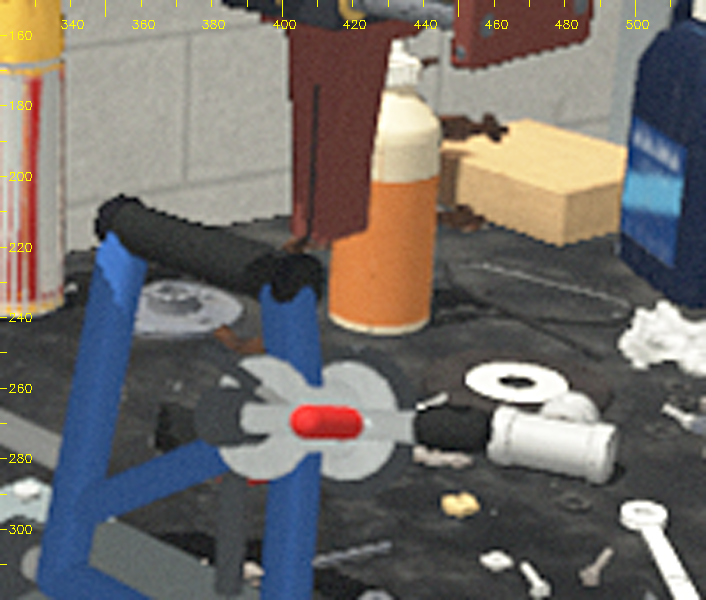

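View pics/t9.png

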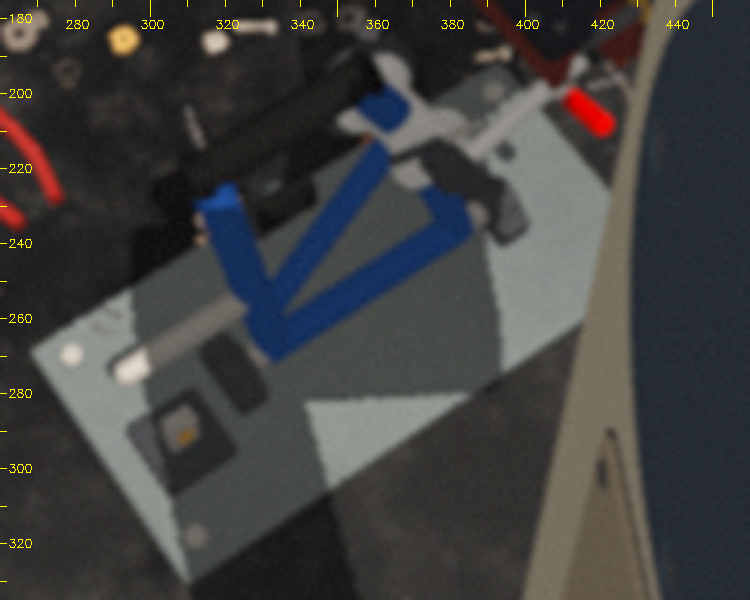

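```bash
python3 -m crank '{"claw":[-1,-1,-1,-1,-1,-1,-1,-1,-1,-1],"offset":[[0.57,-0.09,-2],[0,0,-1.5],[0,0,-0.6],[0,0,-0.3],[-0.17,-0.12,-0.6],[-0.17,-0.12,-0.6],[-0.17,-0.12,-0.6],[0,0,0],[0,0,0],[0,0,0]],"turn":[0,0,0,0,0,0,0,0,0,0]}'
python3 - <<'E'
from h import *
s=viewer.capture('side')
crop(s,320,150,520,320,'s10.png')
q=ctrl.sense();print(q['ee_pos'],w2s(q['ee_pos']),q['contact_force'],q['gripper_width'])
E
```

```text
t: 8.83
ee_pos: [512.9, -159.2, 172.7]
eef_rot: [-0.356, 3.121, -0.0]
contact_force: [0.3, 0.5, 0.1]
gripper_width: 0.4
[ 513.01736084 -159.16374004  172.77625704] [-96.21578136  36.84903222 172.77625704] [ 0.68305079 -0.1248245  -0.26167974] 0.5496053949379749
```

View pics/s10.png

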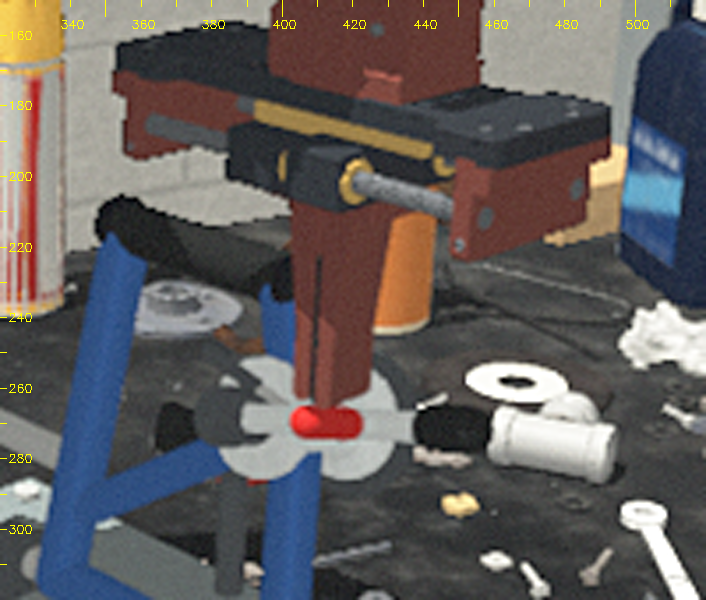

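```bash
python3 - <<'E'
from h import *
q=ctrl.sense();p=q['ee_pos'];print(proj('side',p),proj('top',p))
r=R.from_rotvec(q['eef_rot']).as_matrix()
for a in(-13,13):
  for b in(-10,10): print(a,b,proj('side',p+r@[b,a,0]).round(1))
S=lambda x,y:(320+x/3.53,150+y/3.53)
T=lambda x,y:(260+x/3.75,175+y/3.75)
print('outer end',w2s(tri(S(300,421),T(604,127))[0]),tri(S(300,421),T(604,127))[1])
print('inner end',w2s(tri(S(358,424),T(572,98))[0]),tri(S(358,424),T(572,98))[1])
for yl in (41,53,65,77,89): print(yl,f2w([-92.7,yl,134.4]).round(1),proj('side',f2w([-92.7,yl,134.4])),proj('top',f2w([-92.7,yl,134.4])))
E
sed -n 1,1p /dev/null
```

```text
[[412.89929134 276.45090767]] [[418.43673773 206.914691  ]]
-13 -10 [[425.4 277.5]]
-13 10 [[415.3 281.7]]
13 -10 [[410.6 271.4]]
13 10 [[400.5 275.4]]
outer end [-91.76610485  47.81214185 184.99744085] 0.6772742099311996
inner end [-94.14706179  19.04872553 175.5571018 ] 2.2172714251242645
41 [[ 548.6 -147.3  170.5]] [[429.11292381 269.78210496]] [[405.90113919 195.42935124]]
53 [[ 537.5 -149.9  174.1]] [[423.76185321 269.60872953]] [[409.50322519 198.50111399]]
65 [[ 526.3 -152.5  177.6]] [[418.29966923 269.43175402]] [[413.15751445 201.61739429]]
77 [[ 515.1 -155.1  181.2]] [[412.72287472 269.25106511]] [[416.86515011 204.77916698]]
89 [[ 504.  -157.7  184.7]] [[407.0278242  269.06654469]] [[420.6273089  207.98743553]]
```

Run:
```python
from h import *
s=viewer.capture('side');t=viewer.capture('top');print(ctrl.sense()['contact_force'])
crop(s,380,220,460,280,'s11.png');crop(t,360,170,440,230,'t11.png')
```

```text
[-0.14951812 -0.77511542 -0.17196579]
```

View pics/s11.png

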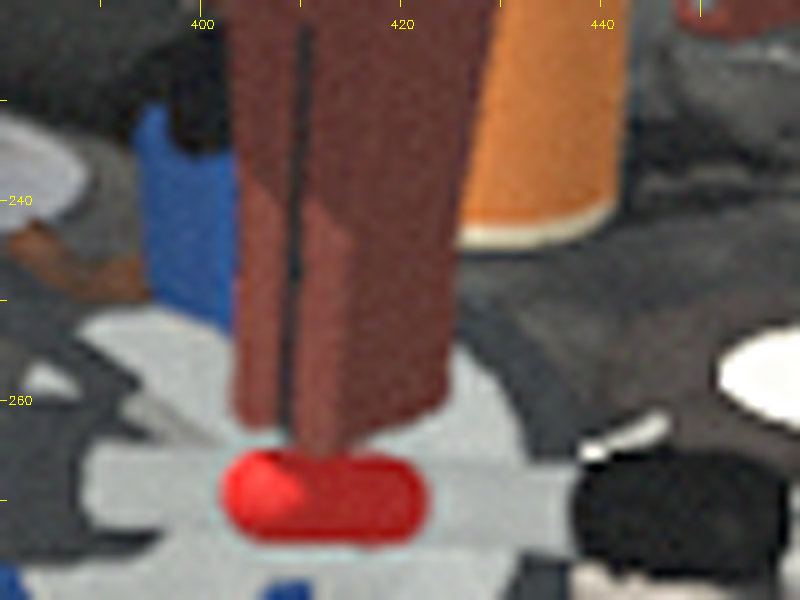

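View pics/t11.png

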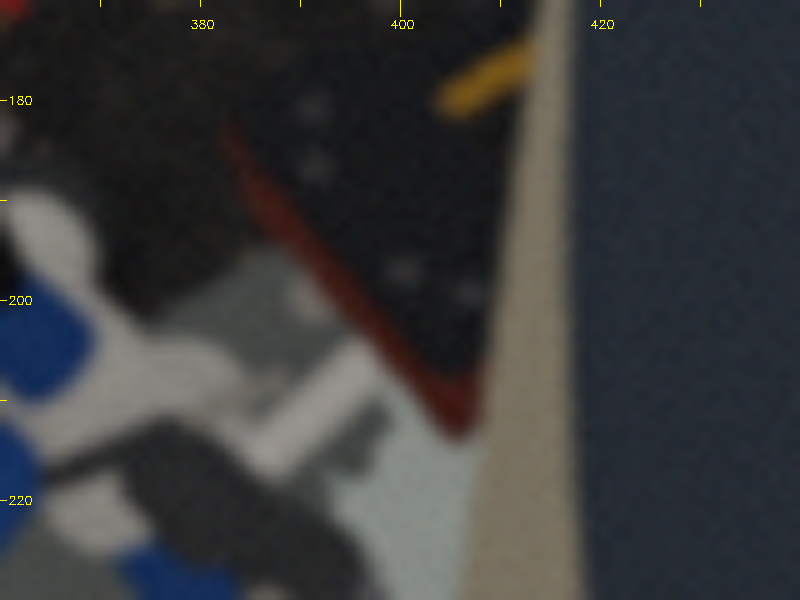

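Run:
```python
from h import *
q=ctrl.sense();p=q['ee_pos']
r=R.from_rotvec(q['eef_rot']).as_matrix(); print(r.round(2))
for dz in(15,18,21):
  print(dz,[(a,b,proj('side',p+r@[b,a,0]+[0,0,dz]).round(1)[0].tolist()) for a in(-13,13) for b in (-10,10)])
for h in (40,61,80): # seam at heights
  print(h, proj('side',p+[0,0,h]))
```

```text
[[-0.97 -0.23  0.  ]
 [-0.23  0.97 -0.  ]
 [-0.   -0.   -1.  ]]
15 [(-13, -10, [426.1, 267.0]), (-13, 10, [415.9, 271.1]), (13, -10, [411.1, 261.2]), (13, 10, [400.9, 265.0])]
18 [(-13, -10, [426.2, 264.9]), (-13, 10, [416.1, 268.9]), (13, -10, [411.2, 259.1]), (13, 10, [401.0, 263.0])]
21 [(-13, -10, [426.4, 262.8]), (-13, 10, [416.2, 266.8]), (13, -10, [411.3, 257.1]), (13, 10, [401.1, 260.9])]
40 [[414.45112388 248.36663081]]
61 [[415.30095123 233.20806967]]
80 [[416.08441676 219.23321923]]
```

```bash
python3 -m crank '{"claw":[-1,-1,-1,-1,-1,-1,-1,-1,-1,-1],"offset":[[0.49,0.47,0],[0,0,0],[-0.17,-0.12,-0.61],[-0.17,-0.12,-0.61],[-0.17,-0.12,-0.61],[-0.2,0.04,-0.62],[-0.2,0.04,-0.62],[-0.2,0.04,-0.62],[0,0,0],[0,0,0]],"turn":[0,0,0,0,0,0,0,0,0,0]}'
python3 - <<'E'
from h import *
s=viewer.capture('side')
crop(s,320,150,520,320,'s12.png')
q=ctrl.sense();print(q['ee_pos'],w2s(q['ee_pos']),q['contact_force'],q['gripper_width'])
E
```

```text
t: 9.82
ee_pos: [505.5, -156.3, 134.7]
eef_rot: [0.356, -3.119, -0.002]
contact_force: [-0.1, 0.4, 1.3]
gripper_width: 0.3
[ 505.84032807 -156.40764079  135.09265709] [-91.90472306  43.21461615 135.09265709] [-0.47985522 -0.03956316  1.06321467] 0.13052390394736788
```

View pics/s12.png

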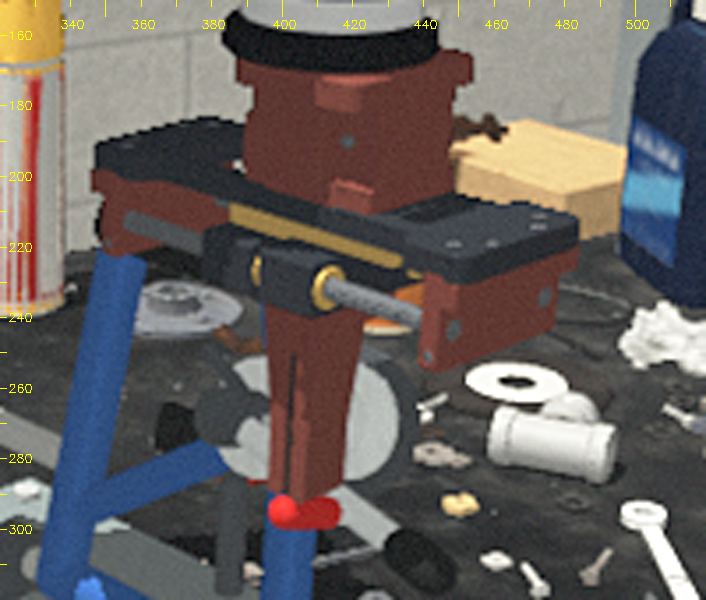

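```bash
python3 -m crank '{"claw":[-1,-1,-1,-1,-1,-1,-1,-1,-1,-1],"offset":[[-0.23,0.2,-0.58],[-0.23,0.2,-0.58],[-0.23,0.2,-0.58],[-0.24,0.36,-0.5],[-0.24,0.36,-0.5],[-0.24,0.36,-0.5],[0,0,0],[0,0,0],[0,0,0],[0,0,0]],"turn":[0,0,0,0,0,0,0,0,0,0]}'
python3 - <<'E'
from h import *
s=viewer.capture('side')
crop(s,320,150,520,360,'s13.png')
q=ctrl.sense();print(q['ee_pos'],w2s(q['ee_pos']),q['contact_force'],q['gripper_width'])
E
```

```text
t: 10.7
ee_pos: [492.8, -140.1, 103.4]
eef_rot: [-0.356, 3.121, -0.0]
contact_force: [-0.4, -0.1, 0.2]
gripper_width: 0.3
[ 492.82883084 -140.08508099  103.3840123 ] [-73.05786923  52.18797224 103.3840123 ] [-0.37153117  0.20586278  0.02572538] 0.26802797395219535
```

View pics/s13.png

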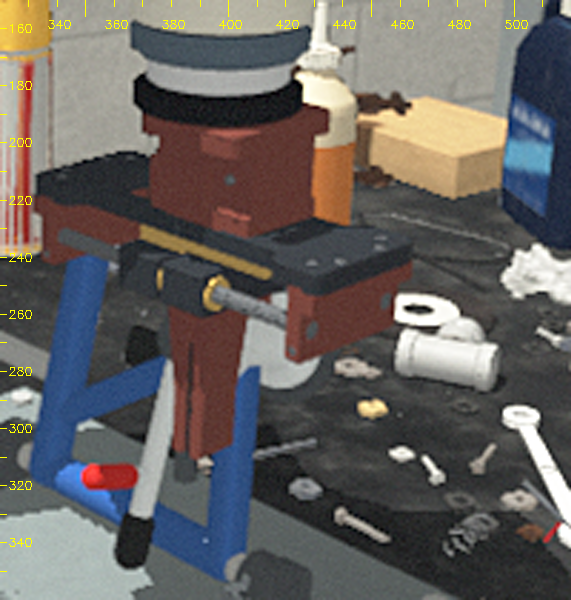

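```bash
python3 -m crank '{"claw":[-1,-1,-1,-1,-1,-1,-1,-1,-1,-1],"offset":[[-0.3,0,1.5],[-0.3,0,3],[0,0,3.5],[0,0,3.5],[0,0,3.5],[0,0,2],[0,0,0],[0,0,0],[0,0,0],[0,0,0]],"turn":[0,0,0,0,0,0,0,0,0,0]}'
python3 - <<'E'
from h import *
s=viewer.capture('side');t=viewer.capture('top')
crop(s,240,190,500,400,'s14.png');crop(t,260,175,460,335,'t14.png')
q=ctrl.sense();print(q['joint_pos'],q['ee_pos'],w2s(q['ee_pos']),q['contact_force'],q['gripper_width'])
E
```

```text
t: 11.58
ee_pos: [485.4, -139.6, 271.4]
eef_rot: [0.356, -3.119, -0.002]
contact_force: [-0.3, -0.4, 0.5]
gripper_width: 0.3
[-3.03620486e-01  1.64088406e-01  1.81552143e+00 -5.39204127e-06
  1.16491981e+00 -2.10172999e+00] [ 485.59282121 -139.6712756   271.52234415] [-71.01478168  59.14188218 271.52234415] [0.57995476 0.31700284 0.53834734] 0.4155102637385497
```

View pics/s14.png

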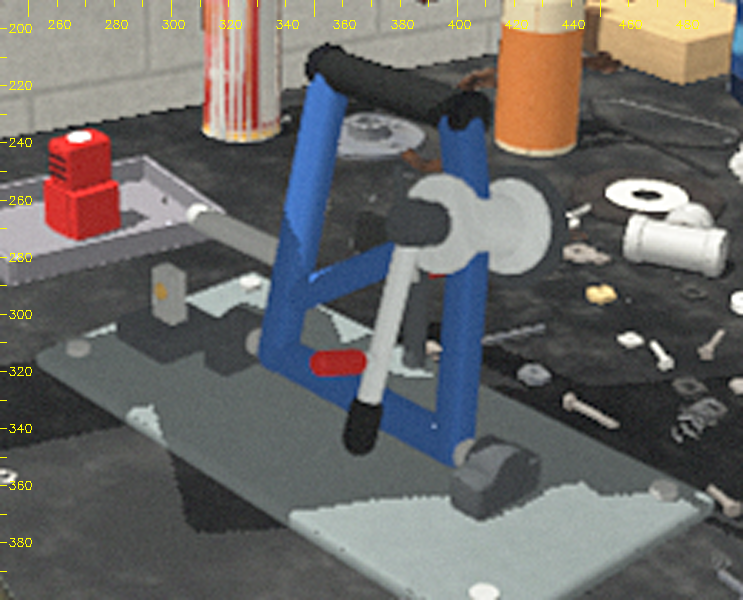

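View pics/t14.png

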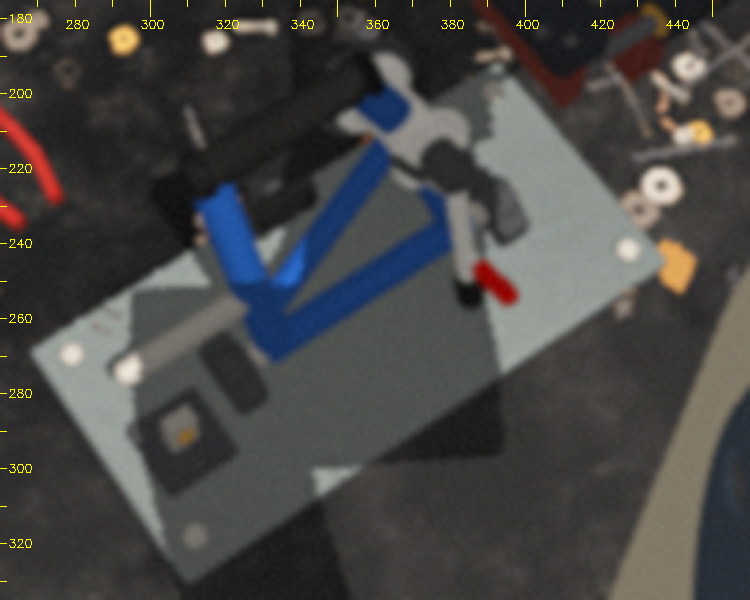

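```bash
python3 -m crank '{"claw":[-1,-1,-1,-1,0,1,1,1,1,1],"offset":[[0.6,1.2,0],[0.6,1.2,0],[0.6,1.2,0],[0.6,1.2,0],[0.6,1.2,0],[0.6,1.2,0],[0.6,1.2,0],[0.6,1.2,0],[0.6,1.2,0],[0.6,1.2,0]],"turn":[-7,-7,-7,-7,-7,-7,-7,-7,-7,-7]}'
python3 -m crank '{"claw":[1,1,1,1,1,1,1,1,1,1],"offset":[[0.55,1.08,0],[0.55,1.08,0],[0.55,1.08,0],[0,0,-1],[0,0,-1.5],[0,0,-1.5],[0,0,-1],[0,0,0],[0,0,0],[0,0,0]],"turn":[-6.7,-6.7,-6.6,0,0,0,0,0,0,0]}'
python3 - <<'E'
from h import *
s=viewer.capture('side');t=viewer.capture('top')
crop(s,280,110,480,290,'s15.png');crop(t,230,155,430,315,'t15.png')
q=ctrl.sense();print(q['joint_pos'],q['ee_pos'],w2s(q['ee_pos']),q['contact_force'],q['gripper_width'])
E
```

```text
t: 12.52
ee_pos: [546.2, -19.2, 271.9]
eef_rot: [-1.506, -2.755, 0.001]
contact_force: [0.1, -0.6, -0.1]
gripper_width: 36.8
t: 13.35
ee_pos: [563.2, 12.2, 223.4]
eef_rot: [1.954, 2.46, 0.0]
contact_force: [-0.1, -0.0, 0.6]
gripper_width: 87.6
[ 7.58816890e-04  3.04868154e-01  1.74710150e+00 -5.97123109e-05
  1.08822338e+00 -2.26989788e-01] [563.45282341  12.30997164 223.86854769] [ 59.36422931 -51.13863717 223.86854769] [0.3045824  0.69928976 1.13155865] 87.98868698421919
```

View pics/s15.png

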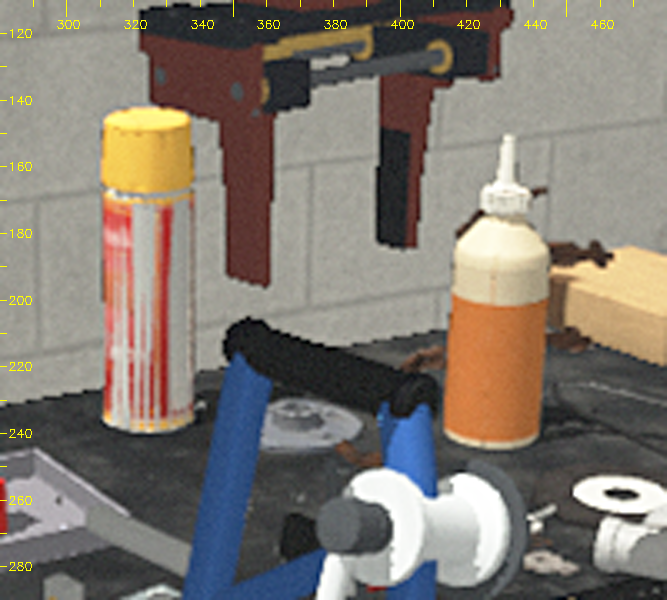

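View pics/t15.png

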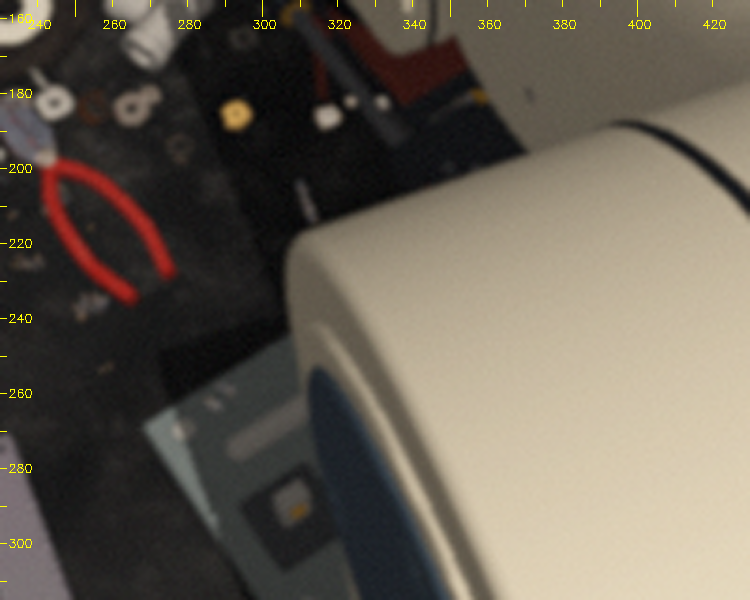

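```bash
python3 -m crank '{"claw":[1,1,1,1,1,1,1,1,1,1],"offset":[[0,0,-1],[0,0,-1.2],[0,0,-1],[0,0,-1],[0,0,-1],[0,0,-0.6],[0,0,-0.4],[0,0,0],[0,0,0],[0,0,0]],"turn":[0,0,0,0,0,0,0,0,0,0]}'
python3 - <<'E'
from h import *
s=viewer.capture('side')
crop(s,280,110,480,290,'s16.png')
q=ctrl.sense();print(q['ee_pos'],w2s(q['ee_pos']),q['contact_force'],q['gripper_width'])
E
```

```text
t: 14.28
ee_pos: [563.3, 12.5, 161.5]
eef_rot: [1.955, 2.459, 0.001]
contact_force: [-0.1, -1.2, 0.5]
gripper_width: 87.6
[563.33908122  12.49127009 161.61576113] [ 59.56658946 -51.06894654 161.61576113] [-0.3807977  -0.30400657  0.23079893] 87.77884991875493
```

View pics/s16.png

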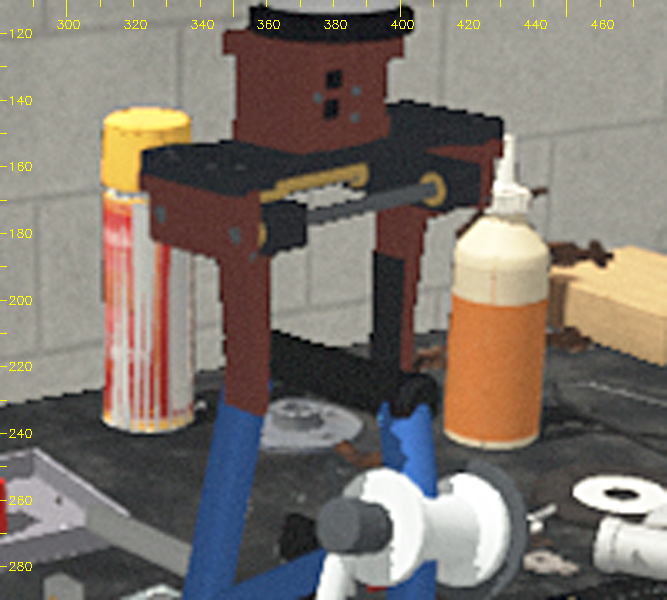

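```bash
python3 -m crank '{"claw":[0.4,-0.2,-0.6,-1,-1,-1,-1,-1,-1,-1],"offset":[[0,0,-0.5],[0,0,0],[0,0,0],[0,0,0],[0,0,0],[0,0,0],[0,0,0],[0,0,0],[0,0,0],[0,0,0]],"turn":[0,0,0,0,0,0,0,0,0,0]}' 30
python3 - <<'E'
from h import *
s=viewer.capture('side')
crop(s,280,110,480,290,'s17.png')
q=ctrl.sense();print(q['ee_pos'],w2s(q['ee_pos']),q['contact_force'],q['gripper_width'])
E
```

```text
t: 15.17
ee_pos: [563.4, 12.6, 156.3]
eef_rot: [1.955, 2.458, 0.001]
contact_force: [1.3, 0.6, 2.4]
gripper_width: 24.5
[563.53124565  12.60131667 156.2780061 ] [ 59.63021786 -51.28105228 156.2780061 ] [ 2.24189278  0.14997882 -0.40426607] 24.434637336732443
```

View pics/s17.png

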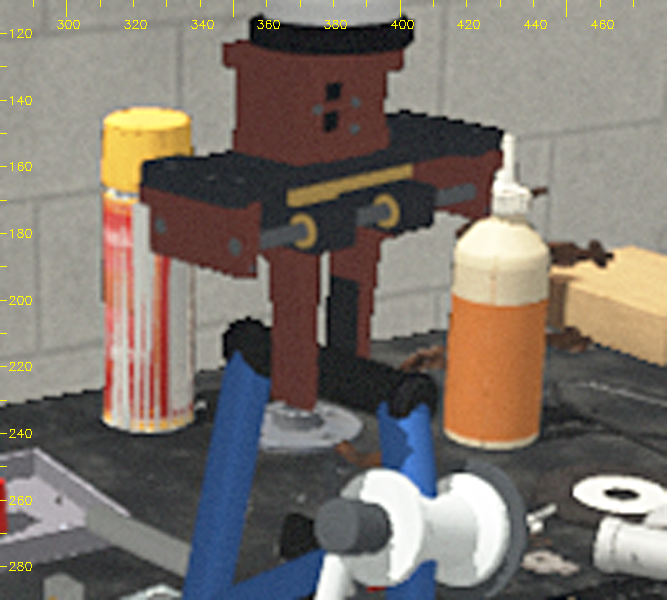

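```bash
python3 -m crank '{"claw":[-1,-1,-1,-1,-1,-1,-1,-1,-1,-1],"offset":[[-0.54,-0.13,0.14],[-0.54,-0.13,0.14],[-0.54,-0.13,0.14],[-0.55,-0.13,0.09],[-0.55,-0.13,0.09],[-0.55,-0.13,0.08],[-0.55,-0.13,0.03],[-0.55,-0.13,0.03],[-0.55,-0.13,0.02],[0,0,0]],"turn":[0,0,0,0,0,0,0,0,0,0]}' 30
python3 -m crank '{"claw":[-1,-1,-1,-1,-1,-1,-1,-1,-1,-1],"offset":[[0,0,0],[0,0,0],[0,0,0],[0,0,0],[0,0,0],[0,0,0],[0,0,0],[0,0,0],[0,0,0],[0,0,0]],"turn":[0,0,0,0,0,0,0,0,0,0]}' 30
python3 - <<'E'
from h import *
s=viewer.capture('side');t=viewer.capture('top')
pts=f2w([(0,0,170),(60,0,170),(120,0,170)],lean=0)
crop(s,240,150,500,345,'s18.png',proj('side',pts)); crop(t,170,175,430,370,'t18.png')
q=ctrl.sense();print(q['ee_pos'],w2s(q['ee_pos']),q['contact_force'],q['gripper_width'])
E
```

```text
t: 16.05
ee_pos: [512.3, 0.6, 163.7]
eef_rot: [-1.955, -2.458, 0.001]
contact_force: [0.3, 3.5, -0.7]
gripper_width: 23.9
t: 16.88
ee_pos: [513.7, 0.9, 163.7]
eef_rot: [-1.955, -2.459, -0.0]
contact_force: [1.7, 5.0, 1.5]
gripper_width: 24.2
[513.67435303   0.90751432 163.6646064 ] [ 5.95408653e+01 -7.12214647e-02  1.63664606e+02] [2.05024277 3.77033935 1.15505082] 24.594187500304667
```

View pics/s18.png

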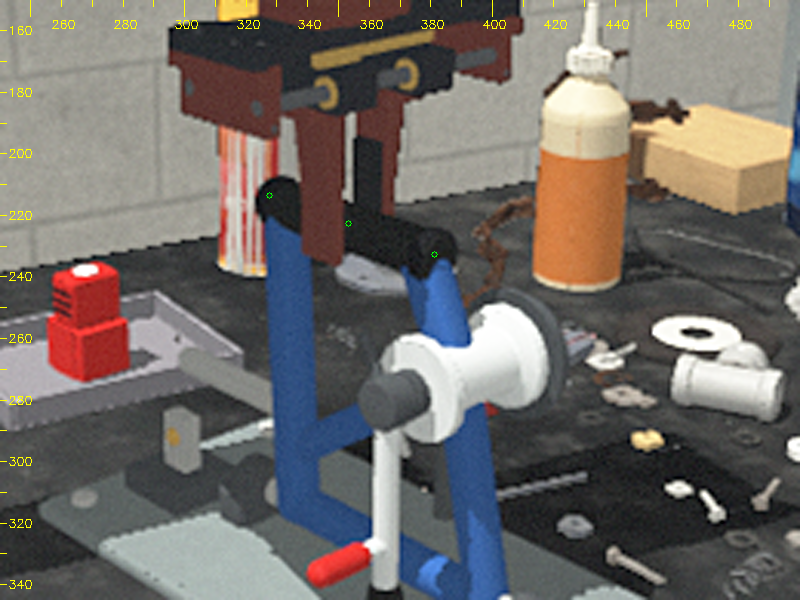

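View pics/t18.png

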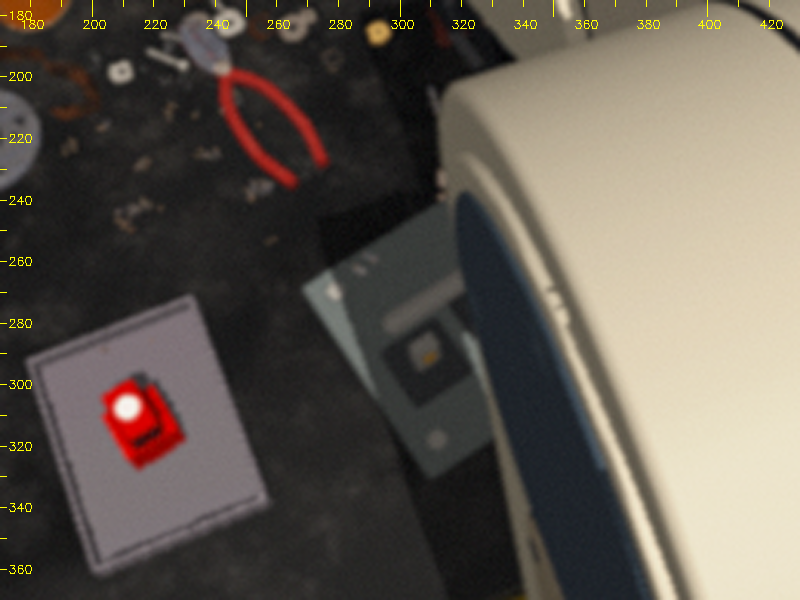

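```bash
python3 -c "
from bench import ctrl
print(ctrl.hand_in()); q=ctrl.sense(); print(q['t'],q['ee_pos'],q['contact_force'],q['gripper_width'])"
```

```text
the job is handed in; nothing more can be done
None
the job is handed in; nothing more can be done
```

I did the job in the order asked and handed it in at about 17 s. `hand_in()` gave no verdict, and I couldn't read the state after it.

**What I did**
1. I pulled the lock straight up off its blade and set it down near the middle of the tray.
2. I pushed the kickstand's peg down from above with closed fingers until it snapped down by itself, while the frame was still leaning.
3. I gripped the bar across at 30 N and swung the frame upright. I handed in while still holding the bar.

**Last checks**
- **Lock:** the last pictures show it standing near the middle of the tray.
- **Kickstand:** the leg was straight down.
- **Frame:** the tool was within 0.1 mm of the upright position I had worked out. The bar ends in the picture were about 2 to 3 mm (about 0.015 rad) from the predicted upright position.
- **Grip:** the opening was 24.6 mm on the 25 mm bar, and the wrist force was about 4 to 5 N.
- **Other things on the bench:** I didn't measure them, but the arm kept away from them.

**What disagreed**
- The fingertips look about 19 mm higher in the pictures than the reported TCP. Because of this, the first push at the peg stopped short without touching it. I then set the heights from the pictures, for the peg and the bar.
- My first readings of the plate corners were off by several mm, so I took the stand's pose from the screw heads, which fitted to within 1 mm.

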